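Set the bench valve two turns open and keep hold of its handle

ROBOT

A 7-joint arm with a two-finger parallel gripper is mounted at the origin on the work surface. World frame = base frame: x ahead of the robot, y to its left, z up, the work surface at z = 0. Lengths are in m, angles in rad, forces in N, time in s.
With the tool pointing down it reaches from about 0.425 to 0.95 m from the base axis. Payload 4.7 kg.
Tool frame: the origin (TCP) lies midway between the tips of the shut fingers; the grasp point (between the pads) lies 19 mm behind it (env.grasp_offset is the distance from the TCP to the grasp point, in m); z points along the fingers, y is the line along which they close (so a half turn about z gives the same grasp; the last joint's range is limited). The gripper opens to 87 mm and grips with 3 to 60 N. Pads are 19 mm wide; open, the fingers measure 117 mm over their backs; the gripper's body (75 mm by 190 mm) begins 51 mm behind the grasp point.
Start: joints at [-1.292, 0.469, -0.049, 1.532, 0.024, 1.141, -0.082], TCP at [0.204, 0.643, 0.223] pointing down, gripper open.
Joint ranges: [-2.59, 2.59], [-0.33, 1.99], [-1.39, 1.29], [0.1, 2.45], [-1.04, 4.18], [0.21, 1.99], [-2.66, 2.66]. Speed limits (rad/s): [2.57, 2.57, 3.14, 3.14, 3.14, 3.14, 3.14].

INTERFACE

Orientations are given as a 3x3 rotation matrix whose columns are the frame's x, y, z axes.
In Python, from cell import env, read_camera, boxes_of, landmark_of gives the robot as it stands. The module is installed in compiled form; this text tells all that it offers.
- The arm moves only by the tool arm_command, never from a script. Its argument "motion" is a list that holds one entry, the list of rows, each a list of 5 numbers: the closure, from -1 (fully open) to 1 (shut), then the shift along the tool's x, y, z in m, then the turn about the tool's z in rad. In form: [[[gripper, x, y, z, twist], ...]]. A call has exactly 8 rows; each row is the pose to reach, as a shift and turn from the pose commanded when the call began, along the tool's axes at that moment; what a row does not reach only later rows make up. A row lasts 1/12 s, in which the tool goes at most 41.7 mm and 7.16 degrees, less where a joint would pass 70% of its speed; a pose out of reach is approached as far as the arm can. A call with a gripper value outside its range is refused whole. The fingers move at their own pace and stop on an object; "force" is the grip in N (left out, the last holds). Time passes only in rows, so rows that repeat a pose let the fingers close, or fill a call up. It gives the time, the measured TCP pose, the force, the opening and the grip force at its end, in the units of the state.
- env.observe(): the state, without advancing time (a new reading comes with each control period).
- read_camera(name): name is "scene" or "side" or "wrist"; returns a dict with "frame" (480x640x3 uint8, red, green, blue), "intrinsics" (3x3 intrinsics, pixels), "dist" ([k1, k2, p1, p2, k3] as OpenCV has them; the pictures are not rectified), "T" (4x4, takes a point from camera to world coordinates). Camera axes: x right, y down, z forward; pixel columns grow to the right and rows downward; lengths in m; the calibration is good to about 2 mm. A picture is of the moment at which its call begins. There is no depth.
- env.job_done(): hands the job in; it is judged then, once.
Trained networks look in the newest picture that a camera, given by its name, has taken for a name from the list of things; names that differ only in an ending like _2 or _b are one class to them, and where a whole thing is asked for, a point or a joint stands for the part that bears it (a point fixed in the world has none). Each returns a list of dicts, best first, with "score" (0 to 1); they miss things now and then, are a little off and sometimes report something else, mostly with a low value. They report only what shows in the picture. A call takes as long as a camera call.
- boxes_of(name, camera): "location" ([x, y, z] in m, in world coordinates, good to about 4 mm: the middle of the surface that is visible of it).
- landmark_of(name, camera): "location" ([x, y, z] in m, in world coordinates, good to about 4 mm: a listed point, or the origin of a listed thing).
The state is a dict: "clock": time; "joints": joint angles; "joint_velocities": joint speeds; "effort": joint torques, N m; "tcp_pos": TCP position; "tool_rot": TCP orientation; "force": force on the tool from outside, world axes, zero at the start; "moment": the same for the moment, N m; "gripper_width": finger opening in m; "grasp_force": force on a finger pad.
Only numpy, scipy, OpenCV 4.12 (cv2) and the standard library are available. Lean on these libraries where they do the work, as an engineer would, in place of code of your own. Each camera call takes 0.05 s, during which the arm holds its last target. There are 200 camera calls.

TASK

Set the air flow valve on the bench: by its upright crank handle, wind the handwheel clockwise (seen from above) until it comes up against its closed stop, then back it off counter-clockwise exactly two full turns. Finish while still gripping the handle there, with the wheel at rest - do not let go of it. Leave the carton, the fan and the wrench lying where they are.

Things in the scene. Friction and masses are not known exactly. Their poses are not given: they have to be found in the camera images.
- wheel (a joint): Opening of the valve's handwheel, rad: 0 = against the hard closed stop, growing counter-clockwise seen from above; one turn = 6.283, travel 3.5 turns. Starts a third to 1.2 turns open. Vertical axis, does not rise. Stiff (2 to 4 N at the handle), stays where left. Aluminium ring with three spokes, 124 mm across, ring bar 14 mm thick, its top 107 mm above the bench.
- handle_mid (a point): Middle, 137 mm above the bench, of the crank handle: an upright black round grip, 21 mm in diameter, 55 mm long, reaching from 109 to 164 mm above the bench. It stands on the wheel's rim, its axis 55 mm from the wheel's axis, and spins freely about its own axis, so a gripper holding it need not turn. It goes round the hub with joint wheel, angle for angle.
- hub (a point): Centre of the handwheel on its vertical axis, at the wheel's mid-plane, 100 mm above the bench; nothing at the hub stands higher than 111 mm. Below it: a brass valve body with two level pipe stubs on a dark steel foot plate 120 by 150 mm and, at one side out to 165 mm from the axis, a grey block with a gauge on top; all fixed to the bench and lower than the wheel.
- carton_mid (a point): Middle of a small open cardboard carton, 130 by 100 mm and 70 mm high, flaps spread outwards; a bystander, half-way up (35 mm).
- fan_mid (a point): Middle of a square black cooling fan lying flat, 90 by 90 mm and 25 mm thick; a bystander.
- wrench_grip (a point): Grip of a steel wrench lying flat on the bench beyond the valve; a bystander.

How it is judged:
By the outcome, as a careful person would: the job done as asked, in the order asked, and still so for the second after the job is handed in, while the arm keeps its last pose, push and grip.
It also fails if it takes over 67 s, if anything falls off the work surface, if the arm or the gripper's body presses on something with over 40 N, if the wrist force passes 120 N, or if a joint passes its speed limit or range.

## Working session

There is one attempt and no reset: what is moved stays moved. The work goes in short steps, Python scripts to look and compute and a tool call to move; the robot and the scene stay as the last step left them, time stands still between calls to the robot, and variables do not carry over. Pictures are saved under pics/ and viewed, at most 10 in all, crops included, and the job is handed in when it is done.

Besides the shell and the picture viewer there is one more tool, called as a command line: name --argument value ..., lists and objects as JSON in quotes. arm_command: Moves the arm, as the interface text tells. Its arguments: {"type":"object","properties":{"motion":{"type":"array"},"force":{"type":"number"}},"required":["motion"]}

```bash
mkdir -p pics
cat > h.py <<'E'
import numpy as np, cv2
from cell import env, read_camera, boxes_of, landmark_of
np.set_printoptions(precision=4,suppress=True)
def st():
    s=env.observe(); print('t',s['clock'],'tcp',np.array(s['tcp_pos']),'F',np.array(s['force']),'w',s['gripper_width'],'gf',s['grasp_force']); return s
def save(c,n):
    r=read_camera(c); cv2.imwrite('pics/'+n,r['frame'][:,:,::-1]); return r
def proj(r,p):
    T=np.linalg.inv(r['T']); rv=cv2.Rodrigues(T[:3,:3])[0]
    return cv2.projectPoints(np.array([p],float),rv,T[:3,3],np.array(r['intrinsics'],float),np.array(r['dist'],float))[0].ravel()
E
python3 - <<'E'
from h import *
s=st(); print(np.array(s['tool_rot']),env.grasp_offset)
for c in ['scene','side']:
    r=save(c,c+'0.png')
    for n in ['handle_mid','hub','carton_mid','fan_mid','wrench_grip']:
        for d in landmark_of(n,c)[:2]: print(c,n,d['score'],np.array(d['location']),proj(r,d['location']))
E
```

```text
t 0.0 tcp [0.2043 0.6427 0.2215] F [-0.5071  0.9471 -0.4993] w 0.08685534922282305 gf 0.0
[[-0.953   0.3029 -0.0005]
 [ 0.3029  0.953  -0.0018]
 [-0.0001 -0.0019 -1.    ]] 0.0187
scene handle_mid 0.54 [0.5567 0.1322 0.138 ] [370.6839 202.0457]
scene hub 0.8 [0.5404 0.0835 0.1035] [352.2073 211.1541]
scene carton_mid 0.79 [0.5581 0.4661 0.0344] [477.2255 225.9522]
scene fan_mid 0.91 [ 0.5426 -0.4146  0.0144] [180.3049 250.2037]
scene wrench_grip 0.98 [0.8007 0.0572 0.0069] [358.9887 296.5311]
side handle_mid 0.52 [0.5589 0.1284 0.1407] [347.677  264.2186]
side hub 0.58 [0.5384 0.0803 0.0997] [360.4869 263.96  ]
side carton_mid 0.72 [0.555  0.4687 0.038 ] [298.94   427.1533]
side fan_mid 0.93 [ 0.548  -0.4136  0.0141] [392.3678 176.814 ]
side wrench_grip 0.7 [0.8069 0.0578 0.0052] [262.7047 259.2692]
side wrench_grip 0.62 [0.5545 0.471  0.0331] [298.8443 429.4581]
```

View pics/scene0.png

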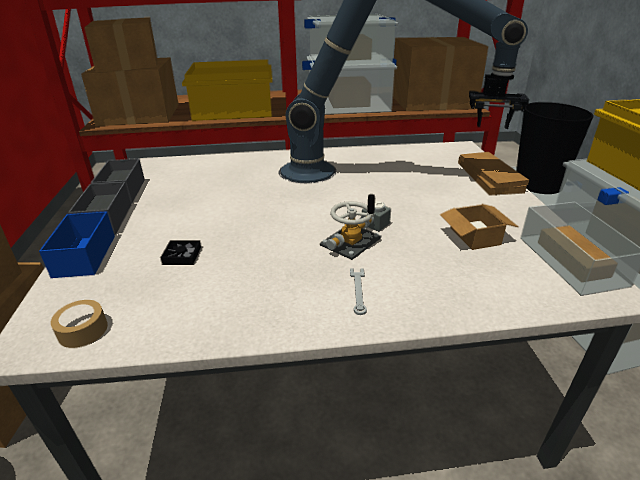

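View pics/side0.png

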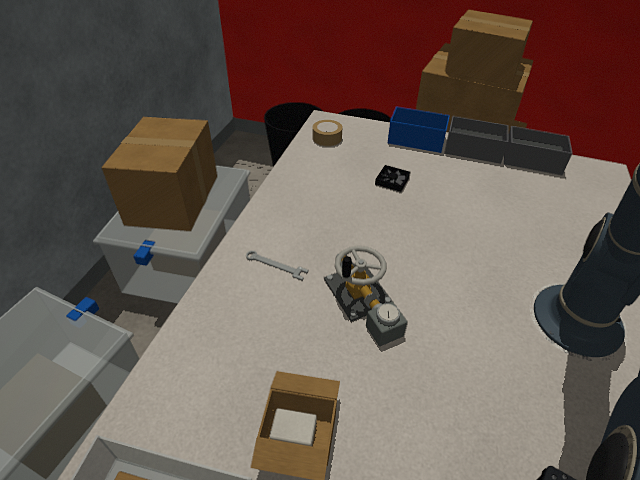

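The scene picture shows the handle at about (371,203) and the hub at (352,211). The side picture shows them at (347,265) and (361,264). Both match what the networks report, and the carton, fan and wrench are clear of the route, so I'm moving above the handle.

arm_command --motion '[[[-1,-0.03,-0.023,0,0],[-1,-0.06,-0.046,0,0],[-1,-0.09,-0.07,0,0],[-1,-0.12,-0.093,0,0],[-1,-0.15,-0.116,0,0],[-1,-0.18,-0.14,0,0],[-1,-0.21,-0.163,0,0],[-1,-0.24,-0.186,0,0]]]' --force 50

```text
clock: 1.27
tcp_pos: [0.3776, 0.3917, 0.2229]
tool_rot: [[-0.953, 0.303, 0.0], [0.303, 0.953, 0.001], [-0.0, 0.001, -1.0]]
force: [0.4, 1.0, 0.0]
gripper_width: 0.0872
grasp_force: 0.0
```

arm_command --motion '[[[-1,-0.03,-0.023,0,0],[-1,-0.06,-0.046,0,0],[-1,-0.09,-0.07,0,0],[-1,-0.12,-0.093,0,0],[-1,-0.15,-0.116,0,0],[-1,-0.18,-0.14,0,0],[-1,-0.21,-0.163,0,0],[-1,-0.235,-0.186,0,0]]]'

```text
clock: 1.93
tcp_pos: [0.5459, 0.1427, 0.2229]
tool_rot: [[-0.953, 0.304, 0.001], [0.304, 0.953, 0.0], [-0.001, 0.001, -1.0]]
force: [-0.1, 0.6, 0.2]
gripper_width: 0.0872
grasp_force: 0.0
```

Run:
```python
from h import *
r=save('wrist','w1.png'); s=st()
R=np.array(s['tool_rot']);p=np.array(s['tcp_pos'])
for n in ['handle_mid','hub']:
    for d in landmark_of(n,'wrist')[:2]: print(n,d['score'],np.array(d['location']),proj(r,d['location']),R.T@(np.array(d['location'])-p))
for q in [(.558,.130,.164),(.539,.082,.111)]: print(proj(r,q))
```

```text
t 1.9833 tcp [0.5492 0.1345 0.2231] F [ 3.371  -4.8938  0.3619] w 0.08725523910640738 gf 0.0
handle_mid 0.94 [0.5586 0.1308 0.1379] [310.5473 270.4871] [-0.0096 -0.0003  0.0853]
hub 0.65 [0.5345 0.0841 0.1025] [240.2762 243.2908] [-0.0011 -0.052   0.1208]
[307.576  284.4058]
[237.3465 253.1273]
```

View pics/w1.png

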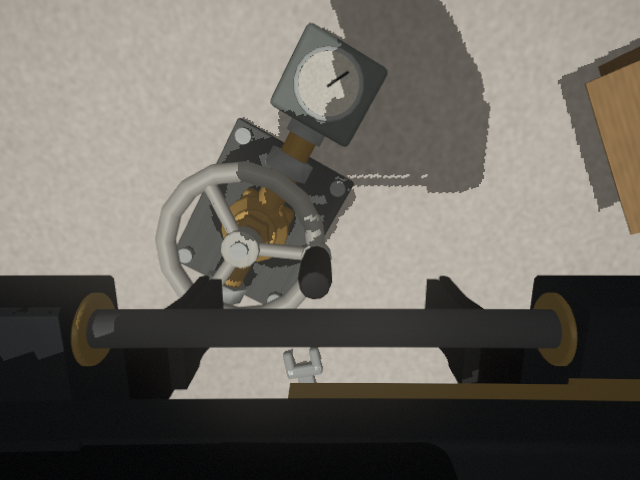

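The wrist picture shows the handle with its top at about (315,283) and the hub cap at (240,249), as expected. Next I centre over the handle, lower and close.

arm_command --motion '[[[-1,-0.009,-0.005,0,0],[-1,-0.018,-0.009,0,0],[-1,-0.018,-0.009,0.02,0],[-1,-0.018,-0.009,0.04,0],[-1,-0.018,-0.009,0.06,0],[-1,-0.018,-0.009,0.08,0],[-1,-0.018,-0.009,0.09,0],[-1,-0.018,-0.009,0.1,0]]]'

```text
clock: 2.75
tcp_pos: [0.5588, 0.1315, 0.1216]
tool_rot: [[-0.953, 0.301, -0.001], [0.301, 0.953, -0.0], [0.001, -0.0, -1.0]]
force: [1.0, -0.3, 0.1]
gripper_width: 0.0872
grasp_force: 0.0
```

Run:
```python
from h import *
r=save('wrist','w2.png'); s=st()
R=np.array(s['tool_rot']);p=np.array(s['tcp_pos'])
for n in ['handle_mid','hub']:
    for d in landmark_of(n,'wrist')[:1]: print(n,d['score'],np.array(d['location']),R.T@(np.array(d['location'])-p))
```

```text
t 2.8 tcp [0.5579 0.1311 0.1201] F [-0.153   0.2161 -0.1353] w 0.08699912572621321 gf 0.0
handle_mid 0.65 [0.5588 0.1342 0.1392] [ 0.0001  0.0032 -0.0191]
hub 0.68 [0.535  0.0839 0.1025] [ 0.0075 -0.0519  0.0177]
```

View pics/w2.png

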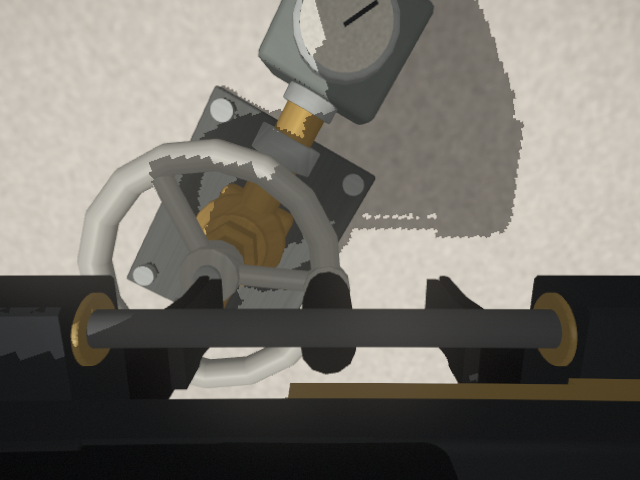

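The handle, at about (327,320), stands between the fingers, so I close the gripper.

arm_command --motion '[[[1,0,0.002,0,0],[1,0,0.002,0,0],[1,0,0.002,0,0],[1,0,0.002,0,0],[1,0,0.002,0,0],[1,0,0.002,0,0],[1,0,0.002,0,0],[1,0,0.002,0,0]]]' --force 50

```text
clock: 3.57
tcp_pos: [0.5595, 0.1328, 0.1226]
tool_rot: [[-0.953, 0.303, -0.0], [0.303, 0.953, 0.0], [0.0, 0.0, -1.0]]
force: [0.0, -0.3, -0.6]
gripper_width: 0.0416
grasp_force: 0.0
```

```bash
python3 -c "
from h import *
s=st();print(s['tool_rot'])"
```

```text
t 3.5667 tcp [0.5595 0.1328 0.1226] F [ 0.0394 -0.2604 -0.6269] w 0.04160495886122749 gf 0.0
[[-0.953   0.303  -0.    ]
 [ 0.303   0.953   0.0001]
 [ 0.      0.0001 -1.    ]]
```

Still closing.

arm_command --motion '[[[1,0,0,0,0],[1,0,0,0,0],[1,0,0,0,0],[1,0,0,0,0],[1,0,0,0,0],[1,0,0,0,0],[1,0,0,0,0],[1,0,0,0,0]]]'

```text
clock: 4.23
tcp_pos: [0.5595, 0.1328, 0.1225]
tool_rot: [[-0.953, 0.303, -0.0], [0.303, 0.953, 0.0], [0.0, 0.0, -1.0]]
force: [0.8, -0.9, -0.1]
gripper_width: 0.0199
grasp_force: 50.0
```

```bash
python3 -c "
from h import *
s=st()"
```

```text
t 4.2333 tcp [0.5595 0.1328 0.1225] F [ 0.7793 -0.8613 -0.1261] w 0.019897509347584604 gf 49.99993470555637
```

```bash
cat >> h.py <<'E'
# tool x=(-.953,.303), y=(.303,.953) in world xy
A=np.array([[-.953,.303],[.303,.953]])
def plan(c,start,angs,r=.055):
    """rows from commanded start to angles (deg) on circle about c"""
    for a in angs:
        q=np.array(c)+r*np.array([np.cos(np.radians(a)),np.sin(np.radians(a))])
        d=A.T@(q-start); print('%d: [1, %.3f, %.3f, 0, 0]'%(a,*d), start+A@np.round(d,3))
def ang(c,p): d=np.array(p)[:2]-c; return np.degrees(np.arctan2(d[1],d[0])),np.hypot(*d)
E
python3 - <<'E'
from h import *
c=np.array([.538,.0826]);p=np.array([.5595,.1328]);print(ang(c,p))
plan(c,p,66.8-8*np.arange(1,9))
E
```

```text
(np.float64(66.8151858216269), np.float64(0.05461034700494036))
58: [1, -0.008, -0.001, 0, 0] [0.5668 0.1294]
50: [1, -0.015, -0.003, 0, 0] [0.5729 0.1254]
42: [1, -0.022, -0.007, 0, 0] [0.5783 0.1195]
34: [1, -0.028, -0.011, 0, 0] [0.5829 0.1138]
26: [1, -0.034, -0.016, 0, 0] [0.5871 0.1072]
18: [1, -0.039, -0.022, 0, 0] [0.59 0.1 ]
10: [1, -0.043, -0.028, 0, 0] [0.592  0.0931]
2: [1, -0.046, -0.035, 0, 0] [0.5927 0.0855]
```

arm_command --motion '[[[1,-0.008,-0.001,0,0],[1,-0.015,-0.003,0,0],[1,-0.022,-0.007,0,0],[1,-0.028,-0.011,0,0],[1,-0.034,-0.016,0,0],[1,-0.039,-0.022,0,0],[1,-0.043,-0.028,0,0],[1,-0.046,-0.035,0,0]]]'

```text
clock: 4.9
tcp_pos: [0.5924, 0.0856, 0.1224]
tool_rot: [[-0.953, 0.303, -0.002], [0.303, 0.953, 0.001], [0.002, 0.001, -1.0]]
force: [-6.4, 2.4, 4.2]
gripper_width: 0.02
grasp_force: 50.0
```

Run:
```python
from h import *
c=np.array([.538,.0826]);s=st();print(ang(c,s['tcp_pos']))
plan(c,[.5927,.0855],2-9*np.arange(1,9))
```

```text
t 4.9 tcp [0.5924 0.0856 0.1224] F [-6.4115  2.3536  4.2289] w 0.019985867603231722 gf 50.00181035982678
(np.float64(3.1166716725734775), np.float64(0.05443567539647906))
-7: [1, -0.003, -0.009, 0, 0] [0.5928 0.076 ]
-16: [1, -0.004, -0.018, 0, 0] [0.5911 0.0671]
-25: [1, -0.003, -0.026, 0, 0] [0.5877 0.0598]
-34: [1, -0.002, -0.035, 0, 0] [0.584  0.0515]
-43: [1, 0.002, -0.043, 0, 0] [0.5778 0.0451]
-52: [1, 0.006, -0.050, 0, 0] [0.5718 0.0397]
-61: [1, 0.011, -0.057, 0, 0] [0.5649 0.0345]
-70: [1, 0.018, -0.063, 0, 0] [0.5565 0.0309]
```

arm_command --motion '[[[1,-0.003,-0.009,0,0],[1,-0.004,-0.018,0,0],[1,-0.003,-0.026,0,0],[1,-0.002,-0.035,0,0],[1,0.002,-0.043,0,0],[1,0.002,-0.043,0,0],[1,0.002,-0.043,0,0],[1,0.002,-0.043,0,0]]]'

```text
clock: 5.57
tcp_pos: [0.5775, 0.0447, 0.1225]
tool_rot: [[-0.953, 0.303, -0.001], [0.303, 0.953, -0.0], [0.001, -0.001, -1.0]]
force: [-3.6, 0.8, 2.2]
gripper_width: 0.0195
grasp_force: 50.0
```

Run:
```python
from h import *
c=np.array([.538,.0826]);s=st();print(ang(c,s['tcp_pos']),s['moment'])
```

```text
t 5.5667 tcp [0.5775 0.0447 0.1225] F [-3.6377  0.8073  2.1961] w 0.019469998817727905 gf 50.00105711136712
(np.float64(-43.761613406495414), np.float64(0.054732342882821354)) [0.2197 1.0084 0.0127]
```

Run:
```python
from h import *
from scipy.optimize import least_squares
P=np.array([(.5595,.1328),(.5924,.0856),(.5775,.0447)])
f=least_squares(lambda c:np.hypot(*(P-c).T)-.055,[.538,.0826]);c=f.x;print(c,f.fun,[ang(c,p) for p in P])
# radial test: 1.5 mm inward/outward
a=ang(c,P[-1])[0]; u=np.array([np.cos(np.radians(a)),np.sin(np.radians(a))]); print('radial unit in tool',A.T@u)
```

```text
[0.5375 0.0824] [-0.  0. -0.] [(np.float64(66.39479157245836), np.float64(0.05499039086266748)), (np.float64(3.3233741312401324), np.float64(0.055012447643220594)), (np.float64(-43.298469848282586), np.float64(0.05498821288586136))]
radial unit in tool [-0.9014 -0.433 ]
```

arm_command --motion '[[[1,-0.001,0,0,0],[1,-0.002,-0.001,0,0],[1,-0.002,-0.001,0,0],[1,-0.002,-0.001,0,0],[1,-0.002,-0.001,0,0],[1,-0.002,-0.001,0,0],[1,-0.002,-0.001,0,0],[1,-0.002,-0.001,0,0]]]'

```text
clock: 6.23
tcp_pos: [0.5781, 0.0453, 0.1224]
tool_rot: [[-0.953, 0.302, -0.003], [0.302, 0.953, 0.002], [0.004, 0.001, -1.0]]
force: [-7.3, 4.0, 5.7]
gripper_width: 0.0198
grasp_force: 50.0
```

Run:
```python
from h import *
c=np.array([.5375,.0824]);s=st();print(ang(c,s['tcp_pos']),s['moment'])
plan(c,[.5793,.0432],-43.3-1.25*np.arange(1,9))
```

```text
t 6.2333 tcp [0.5781 0.0453 0.1224] F [-7.2656  4.0093  5.6911] w 0.01978983664622546 gf 50.00178627844434
(np.float64(-42.370859804071564), np.float64(0.055013888513917183)) [0.9193 1.5991 0.0182]
-44: [1, 0.003, -0.000, 0, 0] [0.5764 0.0441]
-45: [1, 0.003, -0.001, 0, 0] [0.5761 0.0432]
-47: [1, 0.004, -0.002, 0, 0] [0.5749 0.0425]
-48: [1, 0.004, -0.003, 0, 0] [0.5746 0.0416]
-49: [1, 0.005, -0.004, 0, 0] [0.5733 0.0409]
-50: [1, 0.006, -0.005, 0, 0] [0.5721 0.0403]
-52: [1, 0.006, -0.006, 0, 0] [0.5718 0.0393]
-53: [1, 0.007, -0.007, 0, 0] [0.5705 0.0387]
```

The combined stiffness is only about 3 N/mm, so I can look for the stop safely in 15° steps. I'll tabulate them.

Run:
```python
from h import *
c=np.array([.5375,.0824]); q=np.array([.5789,.0431]); a=-43.3
e=lambda a:c+.055*np.array([np.cos(np.radians(a)),np.sin(np.radians(a))])
for k in range(1,23):
    a-=15; m=A.T@(e(a+7.5)-q); d=np.round(A.T@(e(a)-q),3); q=q+A@d
    print('%d %.1f mid(%.3f,%.3f) end(%.3f,%.3f) cmd'%(k,a,*m,*d),q)
```

```text
1 -58.3 mid(0.005,-0.005) end(0.010,-0.011) cmd [0.566  0.0356]
2 -73.3 mid(0.005,-0.005) end(0.010,-0.010) cmd [0.5535 0.0291]
3 -88.3 mid(0.007,-0.003) end(0.013,-0.006) cmd [0.5393 0.0274]
4 -103.3 mid(0.007,-0.002) end(0.014,-0.003) cmd [0.525  0.0288]
5 -118.3 mid(0.007,-0.000) end(0.015,0.001) cmd [0.511  0.0342]
6 -133.3 mid(0.007,0.002) end(0.013,0.004) cmd [0.4999 0.042 ]
7 -148.3 mid(0.006,0.004) end(0.012,0.008) cmd [0.4908 0.0533]
8 -163.3 mid(0.005,0.005) end(0.010,0.011) cmd [0.4846 0.0668]
9 -178.3 mid(0.003,0.006) end(0.006,0.013) cmd [0.4829 0.081 ]
10 -193.3 mid(0.002,0.007) end(0.003,0.014) cmd [0.4842 0.0952]
11 -208.3 mid(0.000,0.007) end(-0.001,0.014) cmd [0.4894 0.1083]
12 -223.3 mid(-0.001,0.007) end(-0.004,0.014) cmd [0.4975 0.1204]
13 -238.3 mid(-0.004,0.006) end(-0.008,0.012) cmd [0.5088 0.1294]
14 -253.3 mid(-0.005,0.005) end(-0.011,0.009) cmd [0.522  0.1347]
15 -268.3 mid(-0.006,0.004) end(-0.012,0.007) cmd [0.5355 0.1377]
16 -283.3 mid(-0.007,0.002) end(-0.014,0.003) cmd [0.5498 0.1363]
17 -298.3 mid(-0.008,-0.000) end(-0.015,-0.001) cmd [0.5638 0.1308]
18 -313.3 mid(-0.007,-0.002) end(-0.013,-0.005) cmd [0.5746 0.1221]
19 -328.3 mid(-0.007,-0.003) end(-0.012,-0.007) cmd [0.584  0.1118]
20 -343.3 mid(-0.006,-0.005) end(-0.010,-0.011) cmd [0.5902 0.0983]
21 -358.3 mid(-0.004,-0.006) end(-0.007,-0.013) cmd [0.5929 0.0838]
22 -373.3 mid(-0.001,-0.007) end(-0.002,-0.014) cmd [0.5905 0.0698]
```

arm_command --motion '[[[1,0.005,-0.005,0,0],[1,0.01,-0.011,0,0],[1,0.01,-0.011,0,0],[1,0.01,-0.011,0,0],[1,0.01,-0.011,0,0],[1,0.01,-0.011,0,0],[1,0.01,-0.011,0,0],[1,0.01,-0.011,0,0]]]' --force 60

```text
clock: 6.9
tcp_pos: [0.5663, 0.0357, 0.1224]
tool_rot: [[-0.953, 0.303, -0.001], [0.303, 0.953, -0.0], [0.0, -0.001, -1.0]]
force: [-2.7, 0.2, 1.0]
gripper_width: 0.0198
grasp_force: 60.0
```

arm_command --motion '[[[1,0.005,-0.005,0,0],[1,0.01,-0.01,0,0],[1,0.01,-0.01,0,0],[1,0.01,-0.01,0,0],[1,0.01,-0.01,0,0],[1,0.01,-0.01,0,0],[1,0.01,-0.01,0,0],[1,0.01,-0.01,0,0]]]'

```text
clock: 7.57
tcp_pos: [0.5536, 0.0298, 0.1225]
tool_rot: [[-0.953, 0.303, -0.001], [0.303, 0.953, 0.0], [0.001, -0.0, -1.0]]
force: [-2.5, 3.3, 1.5]
gripper_width: 0.0196
grasp_force: 60.0
```

arm_command --motion '[[[1,0.007,-0.003,0,0],[1,0.013,-0.006,0,0],[1,0.013,-0.006,0,0],[1,0.013,-0.006,0,0],[1,0.013,-0.006,0,0],[1,0.013,-0.006,0,0],[1,0.013,-0.006,0,0],[1,0.013,-0.006,0,0]]]'

```text
clock: 8.23
tcp_pos: [0.5395, 0.0275, 0.1225]
tool_rot: [[-0.953, 0.303, -0.001], [0.303, 0.953, -0.0], [0.001, -0.001, -1.0]]
force: [-2.1, 1.2, 0.9]
gripper_width: 0.0193
grasp_force: 60.0
```

arm_command --motion '[[[1,0.007,-0.002,0,0],[1,0.014,-0.003,0,0],[1,0.014,-0.003,0,0],[1,0.014,-0.003,0,0],[1,0.014,-0.003,0,0],[1,0.014,-0.003,0,0],[1,0.014,-0.003,0,0],[1,0.014,-0.003,0,0]]]'

```text
clock: 8.9
tcp_pos: [0.5251, 0.0288, 0.1225]
tool_rot: [[-0.953, 0.303, -0.001], [0.303, 0.953, -0.0], [0.001, -0.001, -1.0]]
force: [-2.1, -1.6, 0.8]
gripper_width: 0.0196
grasp_force: 60.0
```

arm_command --motion '[[[1,0.007,0,0,0],[1,0.015,0.001,0,0],[1,0.015,0.001,0,0],[1,0.015,0.001,0,0],[1,0.015,0.001,0,0],[1,0.015,0.001,0,0],[1,0.015,0.001,0,0],[1,0.015,0.001,0,0]]]'

```text
clock: 9.57
tcp_pos: [0.5107, 0.0344, 0.1224]
tool_rot: [[-0.953, 0.303, -0.002], [0.303, 0.953, -0.0], [0.002, -0.001, -1.0]]
force: [-4.4, -3.4, 0.6]
gripper_width: 0.0193
grasp_force: 60.0
```

arm_command --motion '[[[1,0.007,0.002,0,0],[1,0.013,0.004,0,0],[1,0.013,0.004,0,0],[1,0.013,0.004,0,0],[1,0.013,0.004,0,0],[1,0.013,0.004,0,0],[1,0.013,0.004,0,0],[1,0.013,0.004,0,0]]]'

```text
clock: 10.23
tcp_pos: [0.4996, 0.0425, 0.1224]
tool_rot: [[-0.953, 0.303, -0.002], [0.303, 0.953, 0.0], [0.002, -0.0, -1.0]]
force: [-4.2, -2.7, 2.3]
gripper_width: 0.0198
grasp_force: 60.0
```

arm_command --motion '[[[1,0.006,0.004,0,0],[1,0.012,0.008,0,0],[1,0.012,0.008,0,0],[1,0.012,0.008,0,0],[1,0.012,0.008,0,0],[1,0.012,0.008,0,0],[1,0.012,0.008,0,0],[1,0.012,0.008,0,0]]]'

```text
clock: 10.9
tcp_pos: [0.4903, 0.0541, 0.1225]
tool_rot: [[-0.953, 0.303, -0.003], [0.303, 0.953, 0.001], [0.003, -0.0, -1.0]]
force: [-5.6, -1.8, 3.1]
gripper_width: 0.0197
grasp_force: 60.0
```

arm_command --motion '[[[1,0.005,0.005,0,0],[1,0.01,0.011,0,0],[1,0.01,0.011,0,0],[1,0.01,0.011,0,0],[1,0.01,0.011,0,0],[1,0.01,0.011,0,0],[1,0.01,0.011,0,0],[1,0.01,0.011,0,0]]]'

```text
clock: 11.57
tcp_pos: [0.4842, 0.0685, 0.1225]
tool_rot: [[-0.953, 0.302, -0.002], [0.302, 0.953, 0.002], [0.003, 0.001, -1.0]]
force: [-5.9, 0.4, 3.0]
gripper_width: 0.0198
grasp_force: 60.0
```

arm_command --motion '[[[1,0.003,0.006,0,0],[1,0.007,0.013,0,0],[1,0.007,0.013,0,0],[1,0.007,0.013,0,0],[1,0.007,0.013,0,0],[1,0.007,0.013,0,0],[1,0.007,0.013,0,0],[1,0.007,0.013,0,0]]]'

```text
clock: 12.23
tcp_pos: [0.4824, 0.0819, 0.1225]
tool_rot: [[-0.953, 0.303, 0.0], [0.303, 0.953, 0.001], [0.0, 0.0, -1.0]]
force: [-3.2, 2.9, -1.3]
gripper_width: 0.0196
grasp_force: 60.0
```

arm_command --motion '[[[1,0.002,0.007,0,0],[1,0.003,0.014,0,0],[1,0.003,0.014,0,0],[1,0.003,0.014,0,0],[1,0.003,0.014,0,0],[1,0.003,0.014,0,0],[1,0.003,0.014,0,0],[1,0.003,0.014,0,0]]]'

```text
clock: 12.9
tcp_pos: [0.4842, 0.0963, 0.1225]
tool_rot: [[-0.953, 0.303, 0.001], [0.303, 0.953, 0.001], [-0.001, 0.001, -1.0]]
force: [-0.3, 2.7, -4.9]
gripper_width: 0.0196
grasp_force: 60.0
```

arm_command --motion '[[[1,0,0.007,0,0],[1,-0.001,0.014,0,0],[1,-0.001,0.014,0,0],[1,-0.001,0.014,0,0],[1,-0.001,0.014,0,0],[1,-0.001,0.014,0,0],[1,-0.001,0.014,0,0],[1,-0.001,0.014,0,0]]]'

```text
clock: 13.57
tcp_pos: [0.4893, 0.1092, 0.1225]
tool_rot: [[-0.953, 0.303, 0.001], [0.303, 0.953, 0.0], [-0.001, 0.001, -1.0]]
force: [1.9, 2.0, -6.8]
gripper_width: 0.0198
grasp_force: 60.0
```

arm_command --motion '[[[1,-0.002,0.007,0,0],[1,-0.005,0.013,0,0],[1,-0.005,0.013,0,0],[1,-0.005,0.013,0,0],[1,-0.005,0.013,0,0],[1,-0.005,0.013,0,0],[1,-0.005,0.013,0,0],[1,-0.005,0.013,0,0]]]'

```text
clock: 14.23
tcp_pos: [0.4976, 0.1204, 0.1225]
tool_rot: [[-0.953, 0.303, 0.0], [0.303, 0.953, 0.001], [0.0, 0.001, -1.0]]
force: [-0.0, 3.4, -4.2]
gripper_width: 0.0197
grasp_force: 60.0
```

arm_command --motion '[[[1,-0.004,0.006,0,0],[1,-0.008,0.012,0,0],[1,-0.008,0.012,0,0],[1,-0.008,0.012,0,0],[1,-0.008,0.012,0,0],[1,-0.008,0.012,0,0],[1,-0.008,0.012,0,0],[1,-0.008,0.012,0,0]]]'

```text
clock: 14.9
tcp_pos: [0.5089, 0.1293, 0.1225]
tool_rot: [[-0.953, 0.303, 0.0], [0.303, 0.953, 0.001], [0.0, 0.001, -1.0]]
force: [-0.4, 5.1, -4.1]
gripper_width: 0.0198
grasp_force: 60.0
```

arm_command --motion '[[[1,-0.005,0.005,0,0],[1,-0.011,0.009,0,0],[1,-0.011,0.009,0,0],[1,-0.011,0.009,0,0],[1,-0.011,0.009,0,0],[1,-0.011,0.009,0,0],[1,-0.011,0.009,0,0],[1,-0.011,0.009,0,0]]]'

```text
clock: 15.57
tcp_pos: [0.5222, 0.1352, 0.1225]
tool_rot: [[-0.953, 0.302, 0.0], [0.302, 0.953, 0.001], [0.0, 0.001, -1.0]]
force: [-0.8, 5.9, -5.0]
gripper_width: 0.0198
grasp_force: 60.0
```

arm_command --motion '[[[1,-0.006,0.004,0,0],[1,-0.013,0.007,0,0],[1,-0.013,0.007,0,0],[1,-0.013,0.007,0,0],[1,-0.013,0.007,0,0],[1,-0.013,0.007,0,0],[1,-0.013,0.007,0,0],[1,-0.013,0.007,0,0]]]'

```text
clock: 16.23
tcp_pos: [0.5374, 0.1373, 0.1226]
tool_rot: [[-0.953, 0.303, 0.002], [0.303, 0.953, 0.001], [-0.002, 0.002, -1.0]]
force: [1.5, 4.5, -7.3]
gripper_width: 0.0197
grasp_force: 60.0
```

arm_command --motion '[[[1,-0.007,0.002,0,0],[1,-0.014,0.003,0,0],[1,-0.014,0.003,0,0],[1,-0.014,0.003,0,0],[1,-0.014,0.003,0,0],[1,-0.014,0.003,0,0],[1,-0.014,0.003,0,0],[1,-0.014,0.003,0,0]]]'

```text
clock: 16.9
tcp_pos: [0.5517, 0.1354, 0.1226]
tool_rot: [[-0.953, 0.303, 0.003], [0.303, 0.953, 0.0], [-0.002, 0.001, -1.0]]
force: [3.1, 4.1, -8.3]
gripper_width: 0.0196
grasp_force: 60.0
```

arm_command --motion '[[[1,-0.007,0,0,0],[1,-0.014,-0.001,0,0],[1,-0.014,-0.001,0,0],[1,-0.014,-0.001,0,0],[1,-0.014,-0.001,0,0],[1,-0.014,-0.001,0,0],[1,-0.014,-0.001,0,0],[1,-0.014,-0.001,0,0]]]'

```text
clock: 17.57
tcp_pos: [0.5648, 0.13, 0.1226]
tool_rot: [[-0.953, 0.303, 0.003], [0.303, 0.953, -0.0], [-0.003, 0.001, -1.0]]
force: [4.1, 3.2, -7.5]
gripper_width: 0.0197
grasp_force: 60.0
```

arm_command --motion '[[[1,-0.007,-0.002,0,0],[1,-0.013,-0.005,0,0],[1,-0.013,-0.005,0,0],[1,-0.013,-0.005,0,0],[1,-0.013,-0.005,0,0],[1,-0.013,-0.005,0,0],[1,-0.013,-0.005,0,0],[1,-0.013,-0.005,0,0]]]'

```text
clock: 18.23
tcp_pos: [0.576, 0.1214, 0.1226]
tool_rot: [[-0.953, 0.303, 0.003], [0.303, 0.953, -0.0], [-0.003, 0.001, -1.0]]
force: [4.4, 4.5, -7.4]
gripper_width: 0.0193
grasp_force: 60.0
```

arm_command --motion '[[[1,-0.006,-0.003,0,0],[1,-0.012,-0.007,0,0],[1,-0.012,-0.007,0,0],[1,-0.012,-0.007,0,0],[1,-0.012,-0.007,0,0],[1,-0.012,-0.007,0,0],[1,-0.012,-0.007,0,0],[1,-0.012,-0.007,0,0]]]'

```text
clock: 18.9
tcp_pos: [0.5775, 0.1198, 0.1224]
tool_rot: [[-0.955, 0.297, -0.012], [0.297, 0.955, 0.009], [0.015, 0.005, -1.0]]
force: [-12.2, 17.9, 4.8]
gripper_width: 0.0196
grasp_force: 60.0
```

That is the closed stop: the handle stalled with about 21 N tangential force after roughly 382° of winding. I relax the push to read the stop angle unloaded.

arm_command --motion '[[[1,0.004,0.003,0,0],[1,0.009,0.006,0,0],[1,0.009,0.006,0,0],[1,0.009,0.006,0,0],[1,0.009,0.006,0,0],[1,0.009,0.006,0,0],[1,0.009,0.006,0,0],[1,0.009,0.006,0,0]]]'

```text
clock: 19.57
tcp_pos: [0.5774, 0.12, 0.1226]
tool_rot: [[-0.953, 0.303, -0.0], [0.303, 0.953, 0.001], [0.0, 0.001, -1.0]]
force: [0.7, 4.9, -3.6]
gripper_width: 0.0197
grasp_force: 60.0
```

Run:
```python
from h import *
from scipy.optimize import least_squares
s=st();print(np.array(s['tool_rot']))
P=np.array([(.5595,.1328),(.5924,.0856),(.5775,.0447),(.5663,.0357),(.5536,.0298),(.5395,.0275),(.5251,.0288),(.5107,.0344),(.4996,.0425),(.4903,.0541),(.4842,.0685),(.4824,.0819),(.4842,.0963),(.4893,.1092),(.4976,.1204),(.5089,.1293),(.5222,.1352),(.5374,.1373),(.5517,.1354),(.5648,.1300),(.576,.1214)])
f=least_squares(lambda c:np.hypot(*(P-c).T)-.055,[.538,.0826]);print(f.x,f.fun*1e3)
f=least_squares(lambda c:np.hypot(*(P-c[:2]).T)-c[2],[.538,.0826,.055]);c=f.x[:2];print(f.x,f.fun*1e3)
print(ang(c,s['tcp_pos']),ang(c,(.5775,.1198)))
```

```text
t 19.5667 tcp [0.5774 0.12   0.1226] F [ 0.6568  4.9461 -3.6185] w 0.019663150267004957 gf 59.99845482321689
[[-0.9528  0.3035 -0.0002]
 [ 0.3035  0.9528  0.0009]
 [ 0.0004  0.0008 -1.    ]]
[0.5374 0.0824] [ 0.0468  0.0844  0.0182 -0.1031  0.0162 -0.0802 -0.0241 -0.0864 -0.0455
 -0.0537 -0.0096  0.0119  0.0005  0.0805  0.0485 -0.0974 -0.0338 -0.08
 -0.088  -0.0647 -0.1205]
[0.5374 0.0824 0.055 ] [ 0.078   0.1239  0.0568 -0.0662  0.0509 -0.048   0.0053 -0.0601 -0.0216
 -0.0321  0.0102  0.0308  0.019   0.0995  0.0685 -0.0757 -0.0097 -0.0532
 -0.0584 -0.0324 -0.0856]
(np.float64(43.26511416661173), np.float64(0.054920722941363714)) (np.float64(43.017612155169545), np.float64(0.054846399098785595))
```

Run:
```python
from h import *
D=[(-.046,-.035),(.002,-.043),(-.002,-.001),(.01,-.011),(.01,-.01),(.013,-.006),(.014,-.003),(.015,.001),(.013,.004),(.012,.008),(.01,.011),(.007,.013),(.003,.014),(-.001,.014),(-.005,.013),(-.008,.012),(-.011,.009),(-.013,.007),(-.014,.003),(-.014,-.001),(-.013,-.005),(-.012,-.007),(.009,.006)]
q=np.array([.559,.1324])+A@np.sum(D,0); c=np.array([.5374,.0824]);print(q,ang(c,q))
a=43.2
for k in range(9):
    rows=[]
    for i in range(8):
        a+=10 if k<8 else 9.375
        d=np.round(A.T@(c+.055*np.array([np.cos(np.radians(a)),np.sin(np.radians(a))])-q),3)
        rows.append('[1, %.3f, %.3f, 0, 0]'%tuple(d+0.))
    q=q+A@d; print(k,a-43.2,q); print('[['+', '.join(rows)+']]')
```

```text
[0.5769 0.1194] (np.float64(43.10776483067466), np.float64(0.05409346744293626))
0 80.0 [0.5075 0.1288]
[[[1, 0.008, 0.005, 0, 0], [1, 0.018, 0.007, 0, 0], [1, 0.027, 0.008, 0, 0], [1, 0.037, 0.007, 0, 0], [1, 0.046, 0.004, 0, 0], [1, 0.055, 0.000, 0, 0], [1, 0.062, -0.006, 0, 0], [1, 0.069, -0.012, 0, 0]]]
1 160.0 [0.4869 0.0609]
[[[1, 0.005, -0.008, 0, 0], [1, 0.009, -0.017, 0, 0], [1, 0.012, -0.026, 0, 0], [1, 0.012, -0.036, 0, 0], [1, 0.011, -0.046, 0, 0], [1, 0.009, -0.055, 0, 0], [1, 0.005, -0.063, 0, 0], [1, -0.001, -0.071, 0, 0]]]
2 240.0 [0.5503 0.0292]
[[[1, -0.007, -0.007, 0, 0], [1, -0.015, -0.012, 0, 0], [1, -0.024, -0.016, 0, 0], [1, -0.033, -0.018, 0, 0], [1, -0.042, -0.019, 0, 0], [1, -0.052, -0.018, 0, 0], [1, -0.061, -0.016, 0, 0], [1, -0.070, -0.011, 0, 0]]]
3 320.0 [0.5922 0.0851]
[[[1, -0.008, 0.005, 0, 0], [1, -0.014, 0.012, 0, 0], [1, -0.020, 0.020, 0, 0], [1, -0.024, 0.029, 0, 0], [1, -0.026, 0.038, 0, 0], [1, -0.027, 0.048, 0, 0], [1, -0.026, 0.057, 0, 0], [1, -0.023, 0.066, 0, 0]]]
4 400.0 [0.5438 0.1372]
[[[1, 0.004, 0.009, 0, 0], [1, 0.010, 0.017, 0, 0], [
[... 406 characters left out ...]
[0.5129 0.0337]
[[[1, -0.001, -0.010, 0, 0], [1, -0.003, -0.019, 0, 0], [1, -0.007, -0.027, 0, 0], [1, -0.013, -0.035, 0, 0], [1, -0.020, -0.042, 0, 0], [1, -0.028, -0.047, 0, 0], [1, -0.037, -0.051, 0, 0], [1, -0.046, -0.053, 0, 0]]]
7 640.0 [0.582  0.0495]
[[[1, -0.009, -0.001, 0, 0], [1, -0.019, 0.000, 0, 0], [1, -0.028, 0.002, 0, 0], [1, -0.037, 0.007, 0, 0], [1, -0.045, 0.012, 0, 0], [1, -0.051, 0.019, 0, 0], [1, -0.057, 0.027, 0, 0], [1, -0.061, 0.036, 0, 0]]]
8 715.0 [0.5801 0.1162]
[[[1, -0.002, 0.008, 0, 0], [1, -0.003, 0.017, 0, 0], [1, -0.002, 0.026, 0, 0], [1, 0.000, 0.035, 0, 0], [1, 0.004, 0.043, 0, 0], [1, 0.009, 0.051, 0, 0], [1, 0.015, 0.058, 0, 0], [1, 0.022, 0.063, 0, 0]]]
```

arm_command --motion '[[[1,0.008,0.005,0,0],[1,0.018,0.007,0,0],[1,0.027,0.008,0,0],[1,0.037,0.007,0,0],[1,0.046,0.004,0,0],[1,0.055,0,0,0],[1,0.062,-0.006,0,0],[1,0.069,-0.012,0,0]]]'

```text
clock: 20.23
tcp_pos: [0.5078, 0.1288, 0.1226]
tool_rot: [[-0.953, 0.303, 0.0], [0.303, 0.953, 0.0], [-0.0, 0.0, -1.0]]
force: [2.3, 2.8, -6.2]
gripper_width: 0.0195
grasp_force: 60.0
```

arm_command --motion '[[[1,0.005,-0.008,0,0],[1,0.009,-0.017,0,0],[1,0.012,-0.026,0,0],[1,0.012,-0.036,0,0],[1,0.011,-0.046,0,0],[1,0.009,-0.055,0,0],[1,0.005,-0.063,0,0],[1,-0.001,-0.071,0,0]]]'

```text
clock: 20.9
tcp_pos: [0.4871, 0.0601, 0.1225]
tool_rot: [[-0.953, 0.303, -0.001], [0.303, 0.953, 0.0], [0.001, -0.0, -1.0]]
force: [-0.2, 4.5, -4.0]
gripper_width: 0.0199
grasp_force: 60.0
```

arm_command --motion '[[[1,-0.007,-0.007,0,0],[1,-0.015,-0.012,0,0],[1,-0.024,-0.016,0,0],[1,-0.033,-0.018,0,0],[1,-0.042,-0.019,0,0],[1,-0.052,-0.018,0,0],[1,-0.061,-0.016,0,0],[1,-0.07,-0.011,0,0]]]'

```text
clock: 21.57
tcp_pos: [0.5513, 0.0291, 0.1225]
tool_rot: [[-0.953, 0.303, -0.001], [0.303, 0.953, -0.0], [0.001, -0.001, -1.0]]
force: [-3.5, 1.4, 0.5]
gripper_width: 0.0194
grasp_force: 60.0
```

arm_command --motion '[[[1,-0.008,0.005,0,0],[1,-0.014,0.012,0,0],[1,-0.02,0.02,0,0],[1,-0.024,0.029,0,0],[1,-0.026,0.038,0,0],[1,-0.027,0.048,0,0],[1,-0.026,0.057,0,0],[1,-0.023,0.066,0,0]]]'

```text
clock: 22.23
tcp_pos: [0.5924, 0.084, 0.1225]
tool_rot: [[-0.953, 0.303, -0.003], [0.303, 0.953, -0.003], [0.001, -0.004, -1.0]]
force: [-6.0, -3.9, 2.2]
gripper_width: 0.02
grasp_force: 60.0
```

arm_command --motion '[[[1,0.004,0.009,0,0],[1,0.01,0.017,0,0],[1,0.017,0.023,0,0],[1,0.025,0.029,0,0],[1,0.033,0.033,0,0],[1,0.043,0.035,0,0],[1,0.052,0.036,0,0],[1,0.062,0.035,0,0]]]'

```text
clock: 22.9
tcp_pos: [0.5453, 0.137, 0.1225]
tool_rot: [[-0.953, 0.303, 0.003], [0.303, 0.953, -0.001], [-0.003, -0.0, -1.0]]
force: [2.3, -4.9, -2.8]
gripper_width: 0.0199
grasp_force: 60.0
```

arm_command --motion '[[[1,0.009,-0.003,0,0],[1,0.018,-0.007,0,0],[1,0.025,-0.013,0,0],[1,0.032,-0.019,0,0],[1,0.037,-0.027,0,0],[1,0.041,-0.036,0,0],[1,0.044,-0.045,0,0],[1,0.044,-0.055,0,0]]]'

```text
clock: 23.57
tcp_pos: [0.485, 0.0993, 0.1226]
tool_rot: [[-0.953, 0.302, 0.0], [0.302, 0.953, 0.002], [0.0, 0.002, -1.0]]
force: [3.6, 2.5, -7.8]
gripper_width: 0.0196
grasp_force: 60.0
```

arm_command --motion '[[[1,-0.001,-0.01,0,0],[1,-0.003,-0.019,0,0],[1,-0.007,-0.027,0,0],[1,-0.013,-0.035,0,0],[1,-0.02,-0.042,0,0],[1,-0.028,-0.047,0,0],[1,-0.037,-0.051,0,0],[1,-0.046,-0.053,0,0]]]'

```text
clock: 24.23
tcp_pos: [0.5133, 0.0329, 0.1225]
tool_rot: [[-0.953, 0.304, -0.002], [0.304, 0.953, -0.0], [0.002, -0.001, -1.0]]
force: [-2.3, 2.9, -0.7]
gripper_width: 0.0196
grasp_force: 60.0
```

arm_command --motion '[[[1,-0.009,-0.001,0,0],[1,-0.019,0,0,0],[1,-0.028,0.002,0,0],[1,-0.037,0.007,0,0],[1,-0.045,0.012,0,0],[1,-0.051,0.019,0,0],[1,-0.057,0.027,0,0],[1,-0.061,0.036,0,0]]]'

```text
clock: 24.9
tcp_pos: [0.582, 0.0501, 0.1224]
tool_rot: [[-0.953, 0.303, -0.004], [0.303, 0.953, -0.0], [0.003, -0.001, -1.0]]
force: [-8.6, 2.2, 5.5]
gripper_width: 0.0197
grasp_force: 60.0
```

arm_command --motion '[[[1,-0.002,0.008,0,0],[1,-0.003,0.017,0,0],[1,-0.002,0.026,0,0],[1,0,0.035,0,0],[1,0.004,0.043,0,0],[1,0.009,0.051,0,0],[1,0.013,0.056,0,0],[1,0.018,0.06,0,0]]]'

```text
clock: 25.57
tcp_pos: [0.5848, 0.1103, 0.1225]
tool_rot: [[-0.953, 0.304, 0.002], [0.304, 0.953, -0.004], [-0.003, -0.003, -1.0]]
force: [-0.7, -4.2, -0.6]
gripper_width: 0.0195
grasp_force: 60.0
```

Run:
```python
from h import *
s=st();c=np.array([.5374,.0824]);print(ang(c,s['tcp_pos']))
q=np.array([.582,.0495])+A@[.018,.060];print(q,ang(c,q))
plan(c,q,[38,40,42,43.2,44])
```

```text
t 25.5667 tcp [0.5848 0.1103 0.1225] F [-0.67   -4.2228 -0.6046] w 0.019513681470986595 gf 59.999161711893976
(np.float64(30.46079274119717), np.float64(0.055010483434018806))
[0.583  0.1121] (np.float64(33.091878205414865), np.float64(0.054459550420472576))
38: [1, 0.003, 0.003, 0, 0] [0.5811 0.1159]
40: [1, 0.005, 0.004, 0, 0] [0.5795 0.1175]
42: [1, 0.007, 0.005, 0, 0] [0.5779 0.119 ]
43: [1, 0.008, 0.006, 0, 0] [0.5772 0.1203]
44: [1, 0.008, 0.006, 0, 0] [0.5772 0.1203]
```

arm_command --motion '[[[1,0.003,0.003,0,0],[1,0.005,0.004,0,0],[1,0.007,0.005,0,0],[1,0.008,0.006,0,0],[1,0.008,0.006,0,0],[1,0.008,0.006,0,0],[1,0.008,0.006,0,0],[1,0.008,0.006,0,0]]]'

```text
clock: 26.23
tcp_pos: [0.5775, 0.1201, 0.1225]
tool_rot: [[-0.953, 0.303, -0.001], [0.303, 0.953, -0.001], [0.0, -0.001, -1.0]]
force: [-2.7, -4.8, 0.7]
gripper_width: 0.0197
grasp_force: 60.0
```

Run:
```python
from h import *
s=st();c=np.array([.5374,.0824]);print(ang(c,s['tcp_pos']));print(np.array(s['tool_rot']))
```

```text
t 26.2333 tcp [0.5775 0.1201 0.1225] F [-2.7083 -4.7968  0.695 ] w 0.01965874943823307 gf 60.000127973326016
(np.float64(43.18290176609855), np.float64(0.05502556913200779))
[[-0.9529  0.3034 -0.0006]
 [ 0.3034  0.9529 -0.0005]
 [ 0.0004 -0.0007 -1.    ]]
```

arm_command --motion '[[[1,0,0,0,0],[1,0,0,0,0],[1,0,0,0,0],[1,0,0,0,0],[1,0,0,0,0],[1,0,0,0,0],[1,0,0,0,0],[1,0,0,0,0]]]'

```text
clock: 26.9
tcp_pos: [0.5775, 0.1201, 0.1225]
tool_rot: [[-0.953, 0.303, -0.001], [0.303, 0.953, -0.0], [0.0, -0.001, -1.0]]
force: [-2.0, -4.2, 0.5]
gripper_width: 0.02
grasp_force: 60.0
```

Run:
```python
from h import *
r=save('scene','end.png')
s=st();c=np.array([.5374,.0824]);print(ang(c,s['tcp_pos']))
cv2.imwrite('pics/endc.png',cv2.resize(cv2.imread('pics/end.png')[120:320,140:540],None,fx=2,fy=2))
for n in ['carton_mid','fan_mid','wrench_grip']:
    for d in landmark_of(n,'scene')[:1]: print(n,d['score'],np.array(d['location']))
```

```text
t 26.95 tcp [0.5775 0.1201 0.1225] F [-1.6663 -4.4951  0.1061] w 0.019648632981346295 gf 60.00004695961252
(np.float64(43.21003246512744), np.float64(0.05504610868974268))
carton_mid 0.74 [0.5552 0.4631 0.0349]
fan_mid 0.58 [ 0.5435 -0.4108  0.014 ]
wrench_grip 0.82 [0.803  0.0577 0.0055]
```

View pics/endc.png

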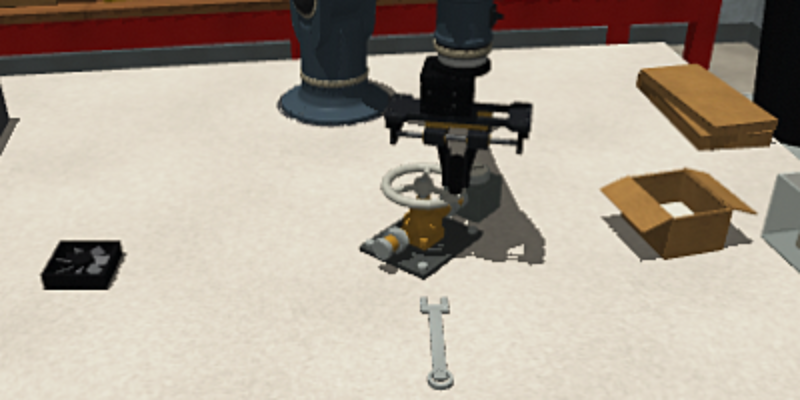

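The picture shows the gripper still holding the handle (crop 455,175), with the carton, fan and wrench where they were. The wheel is at rest two turns from the stop, so I'm handing in.

```bash
python3 -c "
from h import *
print(env.job_done())"
```

```text
the job is handed in; nothing more can be done
None
```

I wound the valve clockwise to its closed stop, then backed it off two full turns (720°, within about 0.1° by the measured gripper position). The job is handed in with the wheel at rest and the handle still gripped; the carton, fan and wrench were not moved.

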